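# Turn the row of spare reel spools round into the tackle tray

### The arm

A 6-joint arm with a two-finger parallel gripper is mounted at the origin on the work surface. World frame = base frame: x ahead of the robot, y to its left, z up, the work surface at z = 0. Lengths are in m, angles in degrees, forces in N, time in s.
With the tool pointing down it reaches from about 0.375 to 0.75 m from the base axis. Payload 9 kg.
Tool frame: the origin (TCP) lies where the fingers leave the gripper's body, on its centre line; the fingertips stand 73 mm ahead of it and the grasp point (between the pads) lies 54 mm ahead of it (robot.tip_reach is the distance from the TCP to the fingertips, in m); z points along the fingers, y is the line along which they close (so a half turn about z gives the same grasp; the last joint's range is limited). The gripper opens to 85 mm and grips with 20 to 120 N. Pads are 22 mm wide; open, the fingers measure 114 mm over their backs; the gripper's body (76 mm by 85 mm) begins 54 mm behind the grasp point. The pads swing forward as they close: fully open they stand 13 mm farther back than shut.
Start: joints at [56.282, 5.964, 5.575, 89.605, 0, 77.527], TCP at [0.217, 0.559, 0.304] pointing down, gripper open.
Joint ranges: [-171.21, 171.21], [-48.23, 106.86], [-62.78, 66.21], [-105.2, 120.99], [-86.42, 89.51], [-180, 180]. Speed limits (degrees/s): [127.2, 127.2, 147.25, 180, 180, 180].

### API

Orientations are given as [roll, pitch, yaw] about the fixed x, y, z axes, in that order (R = Rz(yaw) Ry(pitch) Rx(roll)).
In Python, from plant import robot gives the robot as it stands. Calls block until the motion is done:
- robot.move_pose(position, orientation): joint-space move of the TCP to a pose.
- robot.line_to(position, vel=0.15, rotation=None, guard=None): straight line of the TCP; rotation=None keeps the orientation; vel is the mean speed in m/s. With guard (N) it stops when the force on the tool has changed by that much, and returns True; else False.
- robot.goto_joints(angles): joint-space move.
- robot.set_gripper(opening): finger opening in m; the grip force is fixed at half the most; returns when the fingers have stopped.
- robot.pause(seconds).
- robot.ik(position, orientation): joint angles nearest the present ones, or None.
- robot.observe(): the state.
- robot.grab_frame(name): name is "side" or "top" or "wrist"; returns the picture (480x640x3 uint8, blue, green, red); there is no depth.
- robot.get_calibration(name): a dict with "vertical_fov" (degrees; the focal length in pixels is half the picture's height over the tangent of half this angle, whatever the lens; pixels are square), "cx", "cy" (the principal point, pixels), "rvec" (rotation vector, rad) and "tvec" (3), from world to camera coordinates, as OpenCV has them. Camera axes: x right, y down, z forward; pixel columns grow to the right and rows downward; lengths in m; the calibration is good to about 2 mm. A picture is of the moment at which its call begins: read the wrist's pose just before it. get_calibration takes no time and is no camera call; for the wrist camera it gives the pose at the moment of the call.
A pose or a line that the arm cannot do raises robot.IKError and nothing moves.
- robot.job_done(): hands the job in; it is judged then, once.
The state is a dict: "time": time; "q": joint angles; "qvel": joint speeds; "joint_torque": joint torques, N m; "tool_pos": TCP position; "tcp_rot": TCP orientation; "ft_force": force on the tool from outside, world axes, zero at the start; "torque": the same for the moment, N m; "gripper_width": finger opening in m; "gripper_force": force on a finger pad.
Only numpy, scipy, OpenCV 4.12 (cv2) and the standard library are available. Lean on these libraries where they do the work, as an engineer would, in place of code of your own. Each camera call takes 0.05 s, during which the arm holds its last target. There are 200 camera calls.

### The job

Move the four spare reel spools from the aluminium rack into the grey tray, one in each compartment, upright and flat on its floor, in reverse order: the spool nearest the rack's green knob goes into the compartment farthest from the tray's green knob, and so on, so that the one farthest from the rack's knob ends nearest the tray's knob. Never tip a spool over, and leave the reel, forceps and clear case where they are.

Things in the scene. Friction and masses are not known exactly. Their poses are not given: they have to be found in the camera images.
- spool_red: Loose red plastic spare reel spool, 46 mm across, 36 mm tall, 40 to 85 g: full-width skirt from 0 to 16 mm, waist 34 mm across, full-width lip from 29 to 36 mm. Origin at the centre of its underside, z up its axis. Starts upright on stand_red.
- spool_yellow: Loose yellow plastic spare reel spool, 46 mm across, 36 mm tall, 40 to 85 g: full-width skirt from 0 to 16 mm, waist 34 mm across, full-width lip from 29 to 36 mm. Origin at the centre of its underside, z up its axis. Starts upright on stand_yellow.
- spool_blue: Loose blue plastic spare reel spool, 46 mm across, 36 mm tall, 40 to 85 g: full-width skirt from 0 to 16 mm, waist 34 mm across, full-width lip from 29 to 36 mm. Origin at the centre of its underside, z up its axis. Starts upright on stand_blue.
- spool_white: Loose white plastic spare reel spool, 46 mm across, 36 mm tall, 40 to 85 g: full-width skirt from 0 to 16 mm, waist 34 mm across, full-width lip from 29 to 36 mm. Origin at the centre of its underside, z up its axis. Starts upright on stand_white.
- stand_red: Fixed flat black rubber disc, 62 mm across, 6 mm thick, on the aluminium rack, under the red spool at the start; it stays put and marks that spool's place in the row. All four discs look alike. Origin at the centre of its underside; its top is 6 mm higher.
- stand_yellow: Fixed flat black rubber disc, 62 mm across, 6 mm thick, on the aluminium rack, under the yellow spool at the start; it stays put and marks that spool's place in the row. All four discs look alike. Origin at the centre of its underside; its top is 6 mm higher.
- stand_blue: Fixed flat black rubber disc, 62 mm across, 6 mm thick, on the aluminium rack, under the blue spool at the start; it stays put and marks that spool's place in the row. All four discs look alike. Origin at the centre of its underside; its top is 6 mm higher.
- stand_white: Fixed flat black rubber disc, 62 mm across, 6 mm thick, on the aluminium rack, under the white spool at the start; it stays put and marks that spool's place in the row. All four discs look alike. Origin at the centre of its underside; its top is 6 mm higher.
- rack: Fixed aluminium board, 78 (x) by 340 (y) by 8 mm, carrying the starting row: four stands at y = +108, +36, -36, -108 mm, x = 0, in its frame. Origin on the table under the middle of the row. Green round knob, 28 mm across, at its +y end (y = 167 mm, top 32 mm above the table). It may lie nearer to or farther from the robot than the tray.
- tray: Fixed grey tray with white walls, 78 (x) by 294 mm (y): a row of four open compartments centred at y = +108, +36, -36, -108 mm, x = 0, in its frame, each 66 by 66 mm inside. Floor 5 mm, wall tops 12 mm above the table; walls 6 mm thick. Origin on the table under the middle of the row. Green round knob, 28 mm across, on a tab at its +y end (y = 167 mm, top 29 mm up).
- case: Bystander: loose clear acrylic case with a steel spring clip, 115 by 75 by 31 mm. Origin under its centre.
- reel: Bystander: loose black fishing reel, about 60 by 90 mm and 75 mm tall. Origin under its centre.
- forceps: Bystander: loose stainless forceps lying flat, 150 mm long, 9 mm high. Origin near its middle.
Things that resemble listed ones, but are neither listed nor needed, are in the scene too. What is shaped like the spool_red but black or turquoise is not meant. Several things have the shape of the spool_white; the one meant has the colours described above.

How it is judged:
By the outcome, as a careful person would: the job done as asked, in the order asked, and still so for the second after the job is handed in, with the robot touching nothing.
It also fails if it takes over 80 s, if anything falls off the work surface, if the arm or the gripper's body presses on something with over 40 N, if the wrist force passes 120 N, or if a joint passes its speed limit or range.

## Working session

There is one attempt and no reset: what is moved stays moved. The work goes in short steps, each a Python script; the robot and the scene stay as the last script left them, time stands still between calls to the robot, and variables do not carry over. Pictures are saved under pics/ and viewed, at most 14 in all, crops included, and the job is handed in when it is done.

```bash
ls; mkdir -p pics; python3 - <<'E'
from plant import robot
import cv2
for n in("top","side"):
    cv2.imwrite(f"pics/{n}0.png",robot.grab_frame(n)); print(n,robot.get_calibration(n))
print(robot.observe()["time"])
E
```

```text
pics
top {'vertical_fov': 47.785431340596084, 'cx': 311.2427314003276, 'cy': 243.25068289934586, 'rvec': array([ 2.07142738, -2.13600583,  0.24109234]), 'tvec': array([0.01612982, 0.4902163 , 0.99672831])}
side {'vertical_fov': 56.22553782623345, 'cx': 312.6166116626066, 'cy': 243.51593402344224, 'rvec': array([ 2.11428918, -0.32993157,  0.17167835]), 'tvec': array([-0.45837991,  0.13091394,  0.83100481])}
0.1
```

View pics/top0.png

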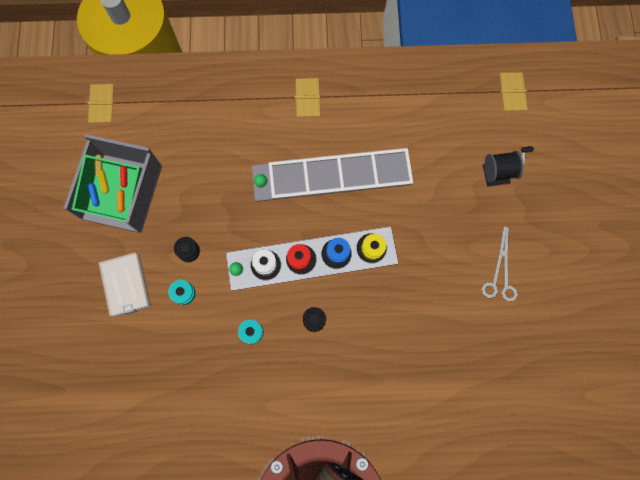

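View pics/side0.png

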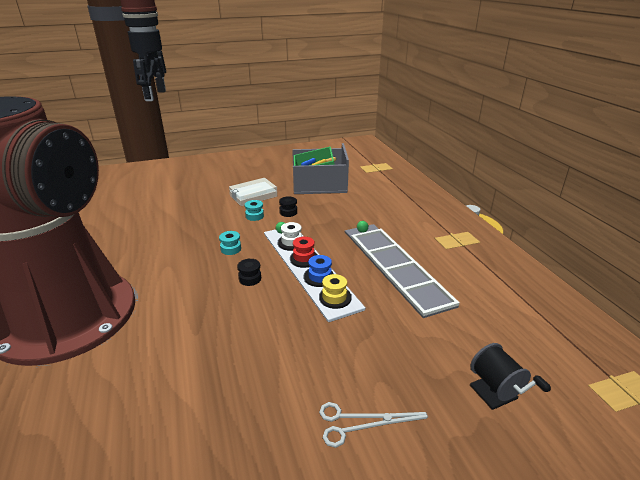

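The top view shows the rack near the robot, with its knob at (236,269), white at (264,262), red (299,258), blue (338,252) and yellow (373,247). The tray lies beyond it, knob at (260,181), compartments from (288,180) to (393,167). Both knobs are on the left (+y).
Possible mix-ups: turquoise spools at (181,292) and (250,331), black ones at (186,249) and (314,319), the white case at (123,285), and two green knobs. The spools I want are the four standing on the rack.

```bash
cat > h.py <<'E'
import numpy as np, cv2
from plant import robot
def ray(name,uv,cal=None):
    c=cal or robot.get_calibration(name); R=cv2.Rodrigues(c["rvec"])[0]
    f=240/np.tan(np.radians(c["vertical_fov"]/2))
    d=R.T@np.array([(uv[0]-c["cx"])/f,(uv[1]-c["cy"])/f,1]); return -R.T@np.ravel(c["tvec"]),d
def onplane(name,uv,z,cal=None):
    o,d=ray(name,uv,cal); return (o+d*(z-o[2])/d[2])
HSV=dict(red=[(0,150,90),(8,255,255)],yellow=[(22,150,90),(33,255,255)],blue=[(105,150,80),(120,255,255)],
 green=[(55,120,50),(80,255,255)],white=[(0,0,165),(179,45,255)])
def blobs(img,col,roi,amin=40):
    m=cv2.inRange(cv2.cvtColor(img,cv2.COLOR_BGR2HSV),*map(np.array,HSV[col]))
    k=np.zeros_like(m);x0,y0,x1,y1=roi;k[y0:y1,x0:x1]=m[y0:y1,x0:x1]
    cs=cv2.findContours(k,cv2.RETR_EXTERNAL,cv2.CHAIN_APPROX_NONE)[0]
    return [c for c in sorted(cs,key=cv2.contourArea,reverse=True) if cv2.contourArea(c)>amin]
E
python3 - <<'E'
from h import *
t=cv2.imread("pics/top0.png")
np.set_printoptions(precision=4,suppress=True)
print(robot.tip_reach)
roi=(215,220,405,300)
for c in("red","yellow","blue"):
    b=blobs(t,c,roi)[0]; (u,v),r=cv2.minEnclosingCircle(b); print(c,(u,v),r,onplane("top",(u,v),.05))
for b in blobs(t,"green",(220,160,280,290)):
    u=cv2.minEnclosingCircle(b); print("green",u,onplane("top",u[0],.028))
b=blobs(t,"white",(240,140,420,205))[0]; q=cv2.boxPoints(cv2.minAreaRect(b))
P=np.array([onplane("top",p,.012) for p in q]);print("tray",q,P,P.mean(0),np.linalg.norm(np.roll(P,1,0)-P,axis=1))
print(t[262,255],t[258,262],t[240,285],t[272,385],t[262,270])
cv2.imwrite("pics/crop0.png",cv2.resize(t[140:300,215:415],None,fx=4,fy=3.75,interpolation=cv2.INTER_CUBIC))
E
```

```text
0.0726
red (299.0, 256.7826232910156) 12.855642318725586 [0.4655 0.0256 0.05  ]
yellow (372.741943359375, 246.39515686035156) 12.947759628295898 [ 0.4817 -0.1186  0.05  ]
blue (337.5, 250.1666717529297) 12.660191535949707 [ 0.4763 -0.0496  0.05  ]
green ((260.0842590332031, 180.11798095703125), 6.186235427856445) [0.6325 0.1016 0.028 ]
green ((235.38235473632812, 268.6176452636719), 6.197680473327637) [0.45  0.152 0.028]
tray [[267.5151 161.8932]
 [408.6356 147.0384]
 [412.4    182.8   ]
 [271.2795 197.6548]] [[ 0.678   0.087   0.012 ]
 [ 0.7022 -0.211   0.012 ]
 [ 0.6227 -0.2132  0.012 ]
 [ 0.5994  0.0802  0.012 ]] [ 0.6506 -0.0642  0.012 ] [0.0789 0.299  0.0796 0.2943]
[218 219 222] [42 40 40] [ 61 100 146] [ 66 102 147] [219 219 222]
```

View pics/crop0.png

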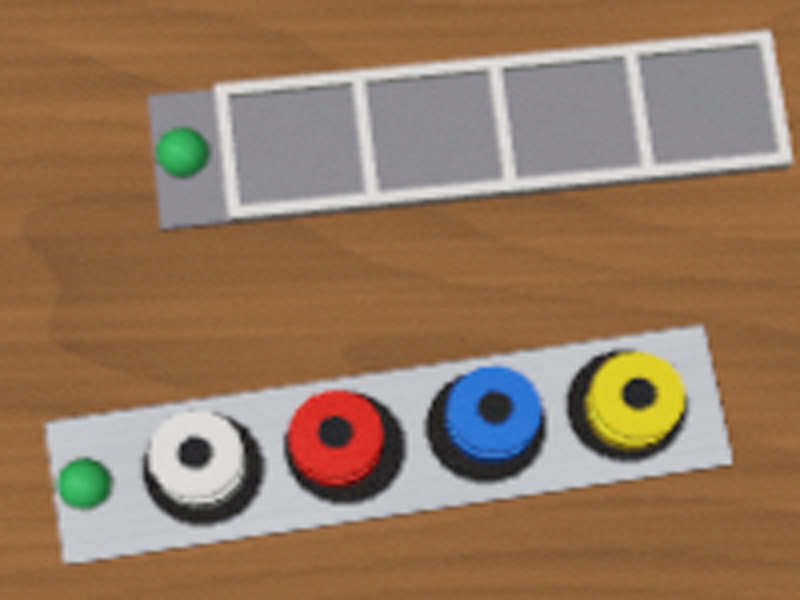

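The crop shows white, red, blue and yellow from the knob end, each a little off-centre on its disc, and the tray compartments are empty. I'll refine the positions with the wrist camera.

```bash
python3 - <<'E'
from h import *
np.set_printoptions(precision=4,suppress=True)
o=robot.observe(); print(o["tcp_rot"],o["time"])
for yaw in(96,-84):
    print(yaw,[robot.ik(p,[180,0,yaw]) for p in([.44,.1,.1],[.68,-.17,.1])])
q=[(yaw,robot.ik([.53,-.02,.33],[180,0,yaw])) for yaw in(96,-84)]
q=min([a for a in q if a[1] is not None],key=lambda a:abs(a[1][5])); print(q)
robot.move_pose([.53,-.02,.33],[180,0,q[0]])
robot.pause(.3)
print(robot.get_calibration("wrist")); 
np.save("cal.npy",robot.get_calibration("wrist"),allow_pickle=True)
cv2.imwrite("pics/w0.png",robot.grab_frame("wrist")); print(robot.observe()["time"])
E
```

```text
[-179.933    -0.0153  158.7553] 0.1
96 [array([ -3.8874, -17.1991, -37.5656,  69.6334,   0.    ,  80.1126]), array([-24.6914,  26.7137,   8.5875,  71.8738,   0.    ,  59.3086])]
-84 [array([ -3.8874, -17.1991, -37.5656,  69.6334,   0.    , -99.8874]), array([ -24.6914,   26.7137,    8.5875,   71.8738,    0.    , -120.6914])]
(96, array([-16.3048,  -5.7744,  -3.4582,  92.3162,   0.    ,  67.6952]))
{'vertical_fov': 67.14343978719795, 'cx': 322.4424548051648, 'cy': 240.8379243112193, 'rvec': array([-2.8039, -0.1477, -0.0246]), 'tvec': array([-0.5252, -0.1222,  0.3811])}
2.7917
```

View pics/w0.png

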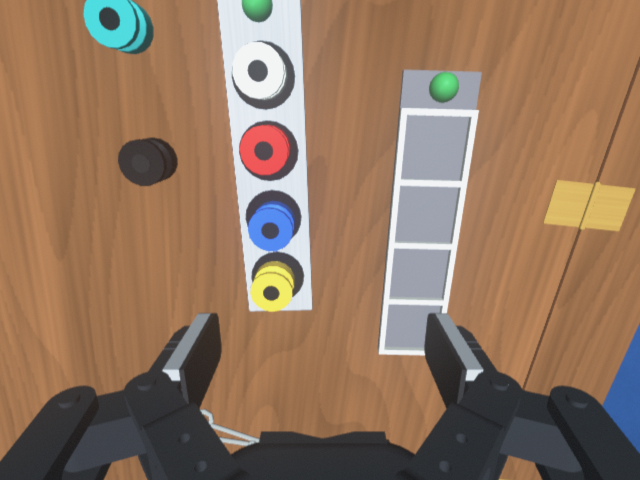

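The wrist view shows all four spool lips with their dark centre holes: white (258,70), red (264,150), blue (270,230) and yellow (271,293). The tray's corners are at about (402,110), (478,110), (447,355) and (380,353), with the knob at (444,86).

```bash
cat > meas.py <<'E'
from h import *
np.set_printoptions(precision=4,suppress=True)
t=cv2.imread("pics/top0.png"); w=cv2.imread("pics/w0.png"); cal=np.load("cal.npy",allow_pickle=True).item()
ct=robot.get_calibration("top")
def hole(im,uv,r):
    u,v=uv; g=cv2.cvtColor(im,cv2.COLOR_BGR2GRAY); x0,y0=int(u)-r,int(v)-r
    p=cv2.resize(g[y0:y0+2*r,x0:x0+2*r],None,fx=4,fy=4,interpolation=cv2.INTER_CUBIC)
    m=cv2.threshold(p,55,255,cv2.THRESH_BINARY_INV)[1]
    n,l,s,c=cv2.connectedComponentsWithStats(m); i=min(range(1,n),key=lambda i:np.hypot(*(c[i]-4*r))+(1e3 if s[i][4]<50 else 0))
    return np.array([x0+(c[i][0]+.5)/4-.5,y0+(c[i][1]+.5)/4-.5]),s[i][4]/16
def tri(a,b):
    (o1,d1),(o2,d2)=ray(0,a,ct),ray(0,b,cal); s=np.linalg.lstsq(np.c_[d1,-d2],o2-o1,rcond=None)[0]
    p,q=o1+s[0]*d1,o2+s[1]*d2; return (p+q)/2,np.linalg.norm(p-q)
S={}
for c,a,b in(("white",(264,261),(258,70)),("red",(299,255),(264,150)),("blue",(338,249),(270,230)),("yellow",(374,245),(271,293))):
    ha,na=hole(t,a,7);hb,nb=hole(w,b,10)
    A,B=onplane(0,ha,.05,ct),onplane(0,hb,.05,cal); S[c]=(A+B)/2
    print(c,ha,na,hb,nb,A,B,"tri",*tri(ha,hb))
S["white"]
def quad(im,roi,cal):
    b=cv2.convexHull(blobs(im,"white",roi)[0]); 
    for e in np.linspace(.005,.05,40):
        q=cv2.approxPolyDP(b,e*cv2.arcLength(b,True),True)[:,0]
        if len(q)==4: break
    return np.array([onplane(0,p.astype(float),.012,cal) for p in q]),q
for n,im,roi,c in(("t",t,(240,140,420,205),ct),("w",w,(350,103,500,365),cal)):
    P,q=quad(im,roi,c); P=P[np.argsort(P[:,1])]; lo,hi=P[:2].mean(0),P[2:].mean(0); d=hi-lo
    print(n,q.tolist(),P,"ctr",P.mean(0),"len",np.linalg.norm(d),"yaw",np.degrees(np.arctan2(-d[0],d[1])))
for n,c,p in(("t",ct,(260.1,180.1)),("w",cal,(444,86))): print("knob",onplane(0,p,.018,c))
E
python3 meas.py
```

```text
Traceback (most recent call last):
  File "meas.py", line 16, in <module>
    ha,na=hole(t,a,7);hb,nb=hole(w,b,10)
                            ~~~~^^^^^^^^
  File "meas.py", line 9, in hole
    n,l,s,c=cv2.connectedComponentsWithStats(m); i=min(range(1,n),key=lambda i:np.hypot(*(c[i]-4*r))+(1e3 if s[i][4]<50 else 0))
                                                   ~~~^^^^^^^^^^^^^^^^^^^^^^^^^^^^^^^^^^^^^^^^^^^^^^^^^^^^^^^^^^^^^^^^^^^^^^^^^^
ValueError: min() iterable argument is empty
```

```bash
sed -i 's/cv2.threshold(p,55,255,cv2.THRESH_BINARY_INV)/cv2.threshold(p,0,255,cv2.THRESH_BINARY_INV+cv2.THRESH_OTSU)/; s/^S\["white"\]$//' meas.py; python3 meas.py
```

```text
white [263.2762 260.2899] 58.1875 [257.293   69.9625] 326.5 [0.4607 0.095  0.05  ] [0.4603 0.0961 0.05  ] tri [0.4605 0.0954 0.0511] 0.0010666262919689859
red [298.4096 254.7831] 59.1875 [263.1661 150.4398] 277.6875 [0.4695 0.0267 0.05  ] [0.469  0.0276 0.05  ] tri [0.4692 0.0272 0.0504] 0.0010489888308268587
blue [338.3109 248.2529] 61.6875 [269.7194 230.2197] 229.125 [ 0.4801 -0.0514  0.05  ] [ 0.4797 -0.0505  0.05  ] tri [ 0.4799 -0.051   0.0496] 0.0008838045510112007
yellow [374.3135 244.5237] 58.4375 [270.7432 292.7787] 184.5625 [ 0.4854 -0.1219  0.05  ] [ 0.4848 -0.1211  0.05  ] tri [ 0.4851 -0.1216  0.0495] 0.0008872887648106353
t [[407, 149], [410, 183], [271, 195], [269, 162]] [[ 0.6224 -0.2082  0.012 ]
 [ 0.6979 -0.2072  0.012 ]
 [ 0.6052  0.0807  0.012 ]
 [ 0.6777  0.0839  0.012 ]] ctr [ 0.6508 -0.0627  0.012 ] len 0.29061809533856864 yaw 3.6905827631413732
w [[476, 103], [424, 355], [380, 354], [401, 103]] [[ 0.6244 -0.2135  0.012 ]
 [ 0.6805 -0.2091  0.012 ]
 [ 0.5984  0.0845  0.012 ]
 [ 0.6733  0.0924  0.012 ]] ctr [ 0.6441 -0.0614  0.012 ] len 0.30013347523550227 yaw 3.168412038022479
knob [0.6361 0.1024 0.018 ]
knob [0.6362 0.1038 0.018 ]
```

```bash
cat > tray.py <<'E'
import contextlib,io
with contextlib.redirect_stdout(io.StringIO()): from meas import *
for n,im,roi,c,amin in(("t",t,(240,140,420,205),ct,300),("w",w,(350,60,500,365),cal,1200)):
    hs=cv2.cvtColor(im,cv2.COLOR_BGR2HSV); x0,y0,x1,y1=roi
    g=cv2.inRange(hs,(0,0,80),(179,60,165))[y0:y1,x0:x1]
    g=cv2.morphologyEx(g,cv2.MORPH_OPEN,np.ones((3,3)))
    k,l,s,ce=cv2.connectedComponentsWithStats(g,connectivity=4)
    P=np.array([onplane(0,ce[i]+(x0,y0),.010,c) for i in range(1,k) if s[i][4]>amin])
    print(n,[s[i][4] for i in range(1,k) if s[i][4]>amin]); P=P[np.argsort(-P[:,1])]; print(P[:,:2],np.linalg.norm(np.diff(P,axis=0),axis=1))
E
python3 tray.py
```

```text
t [np.int32(892), np.int32(901), np.int32(894), np.int32(905), np.int32(442)]
[[ 0.6327  0.0993]
 [ 0.6427  0.0439]
 [ 0.6483 -0.0283]
 [ 0.6539 -0.1002]
 [ 0.6595 -0.1722]] [0.0563 0.0724 0.0721 0.0723]
w []Traceback (most recent call last):
  File "tray.py", line 9, in <module>
    print(n,[s[i][4] for i in range(1,k) if s[i][4]>amin]); P=P[np.argsort(-P[:,1])]; print(P[:,:2],np.linalg.norm(np.diff(P,axis=0),axis=1))
                                                                            ~^^^^^
IndexError: too many indices for array: array is 1-dimensional, but 2 were indexed
```

Spool positions agree to 1 mm between the two views, with triangulated height 0.050 as expected. The compartments are 72.2 mm apart, as they should be. I'll move white first and then check.

```bash
cat > pick.py <<'E'
from h import *
S=dict(white=(.4605,.0955),red=(.4692,.0272),blue=(.4799,-.0510),yellow=(.4851,-.1215))
T=dict(white=(.6595,-.1722),red=(.6539,-.1002),blue=(.6483,-.0283),yellow=(.6427,.0439))
def go(c,zg=.095,hi=.19):
    s,t=S[c],T[c]; o=robot.observe
    robot.set_gripper(.075); robot.move_pose([*s,hi],[180,0,96.5])
    if robot.line_to([*s,zg],vel=.12,guard=15): print("hit going down",o()["tool_pos"]); robot.line_to([*s,hi]); return False
    robot.set_gripper(0.0); w=o()["gripper_width"]
    robot.line_to([*s,hi],vel=.15); w2=o()["gripper_width"]
    print(c,"grip",w,w2,o()["gripper_force"],"t",o()["time"])
    if w2<.03: return False
    robot.move_pose([*t,hi],[180,0,94.45]); robot.line_to([*t,zg+.004],vel=.15)
    g=robot.line_to([*t,zg-.013],vel=.03,guard=6); p=o()["tool_pos"]
    print("touch",g,p,o()["ft_force"])
    robot.set_gripper(.066); robot.line_to([*t,hi],vel=.15); print("t",o()["time"]); return True
E
python3 - <<'E'
from pick import *
go("white")
np.save("cal.npy",robot.get_calibration("wrist"),allow_pickle=True)
cv2.imwrite("pics/w1.png",robot.grab_frame("wrist"));cv2.imwrite("pics/s1.png",robot.grab_frame("side"))
E
```

```text
white grip 0.04401471385046607 0.044177027301433656 61.02536380290985 t 5.975
touch True [ 0.65983372 -0.17239373  0.08724381] [-0.8490379   0.02126035  6.07810598]
t 9.625
```

View pics/s1.png

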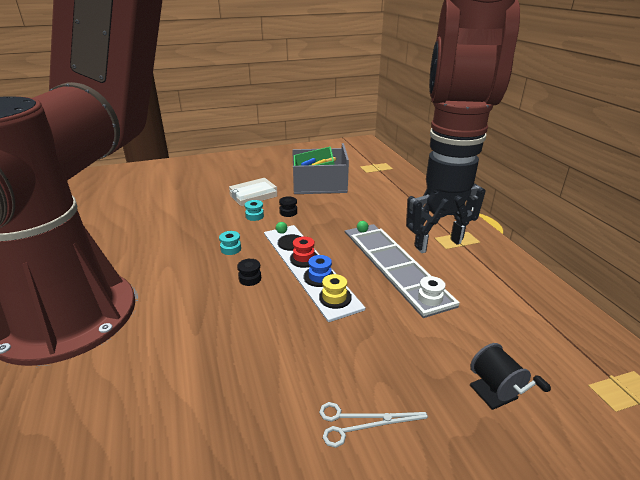

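View pics/w1.png

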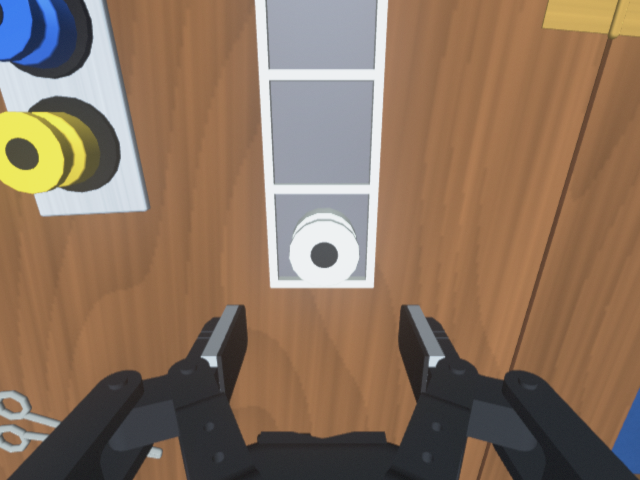

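White stands upright and flat in the far-end compartment, at (431,289) in the side view and (324,254) in the wrist view. The rest follow the same way.

```bash
python3 - <<'E'
from pick import *
for c in("red","blue","yellow"):
    if not go(c): print("FAIL",c); break
else: robot.move_pose([.45,.0,.33],[180,0,96])
cv2.imwrite("pics/s2.png",robot.grab_frame("side"));cv2.imwrite("pics/t2.png",robot.grab_frame("top"))
print(robot.observe()["time"])
E
```

```text
red grip 0.04426347080394322 0.043617971751718006 61.031001806259155 t 13.1667
touch True [ 0.6542375  -0.10032779  0.08722575] [-0.42605991 -0.06168996  5.99127539]
t 16.4583
blue grip 0.04375455948122534 0.044209415900766526 61.017509400844574 t 19.6083
touch True [ 0.64864732 -0.02834631  0.08722396] [-0.59082339  0.07755297  5.27150186]
t 22.725
yellow grip 0.04365937110735403 0.044280335314023075 61.02022111415863 t 25.875
touch True [0.64307631 0.04387065 0.08725222] [-0.60928334  0.4188822   5.49390804]
t 29.175
30.2333
```

View pics/s2.png

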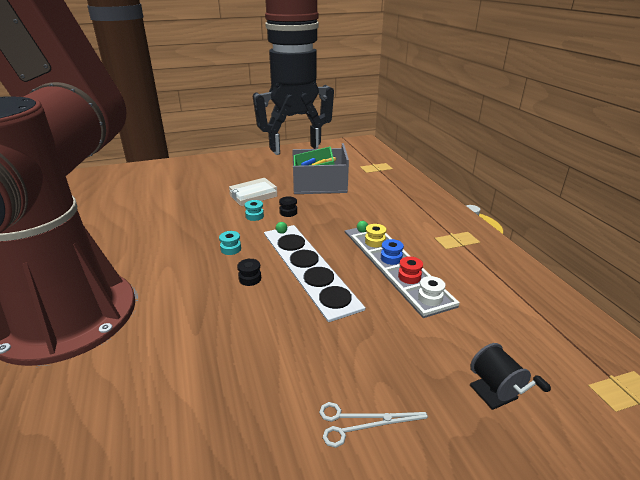

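View pics/t2.png

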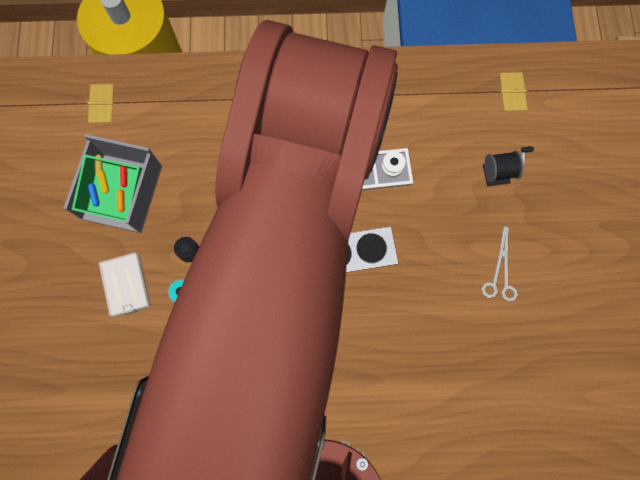

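The side view shows yellow (376,231), blue (392,245), red (411,265) and white (432,287) in order from the tray's knob, and the bystanders haven't moved. I'll check from above that all four are centred and flat.

```bash
python3 - <<'E'
from h import *
robot.move_pose([.6,-.12,.33],[180,0,96]);robot.pause(.3)
cv2.imwrite("pics/w2.png",robot.grab_frame("wrist"))
E
```

```text
(no output)
```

View pics/w2.png

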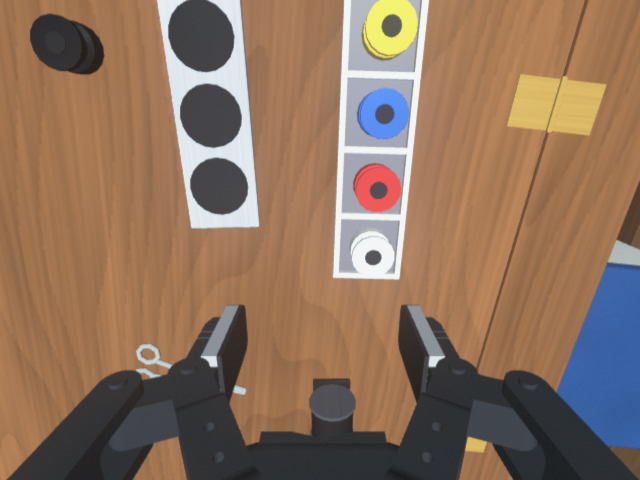

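All four spools sit flat, one per compartment, at (391,26), (384,113), (378,189) and (373,257), and the robot is clear of them.

```bash
python3 -c "
from plant import robot
print(robot.job_done(), robot.observe()['time'])"
```

```text
the job is handed in; nothing more can be done
the job is handed in; nothing more can be done
```

The job is handed in: all four spools stand upright in the tray in reverse order (yellow, blue, red, white from the tray's knob), the reel, forceps and case were left where they were, and it took roughly 32 s of the 80 s allowed.

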